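Load a pile of display bases under the keeper lip of their holder

ROBOT

A 6-joint arm with a two-finger parallel gripper is mounted at the origin on a cart in front of the work surface, level with it; the furniture and walls round the work are solid. World frame = base frame: x ahead of the robot, y to its left, z up, the work surface at z = 0. Lengths are in m, angles in rad, forces in N, time in s.
With the tool pointing down it reaches from about 0.275 to 0.825 m from the base axis. Payload 4.9 kg.
Tool frame: the origin (TCP) lies at the very end of the fingers, on their centre line; the grasp point (between the pads) lies 19 mm behind it (hold_point_z is the distance from the TCP to the grasp point, in m); z points along the fingers, y is the line along which they close (so a half turn about z gives the same grasp; the last joint's range is limited). The gripper opens to 85 mm and grips with 20 to 120 N. Pads are 22 mm wide; open, the fingers measure 114 mm over their backs; the gripper's body (76 mm by 85 mm) begins 54 mm behind the grasp point. The pads swing forward as they close: fully open they stand 13 mm farther back than shut.
Start: joints at [1.07, 0.326, -0.193, 1.052, 0, 1.437], TCP at [0.197, 0.513, 0.231] pointing down, gripper open.
Joint ranges: [-2.65, 2.65], [-0.97, 1.79], [-1.3, 1.35], [-1.93, 2.1], [-1.47, 1.37], [-3.14, 3.14]. Speed limits (rad/s): [2.57, 2.57, 3.14, 3.14, 3.14, 3.14].

INTERFACE

Orientations are given as [roll, pitch, yaw] about the fixed x, y, z axes, in that order (R = Rz(yaw) Ry(pitch) Rx(roll)).
In Python, from plant import * gives the robot as it stands.
- The arm moves only by the tool step_arm, never from a script. Its argument "deltas" is a list of rows, each an object of numbers: "x", "y", "z": the shift along the world's x, y, z in mm; "ax", "ay", "az": the turn, a rotation vector about the world's x, y, z in degrees; "claw": the gripper command: -1 is shut, 1 is fully open, values between are in proportion. In form: [{"x": .., "y": .., "z": .., "ax": .., "ay": .., "az": .., "claw": ..}, ...]. A call has 1 to 20 rows; each row shifts and turns the commanded pose from where the row before left it; what a row does not reach is not made up. A row lasts 1/10 s, in which the tool goes at most 50 mm and 8.59 degrees, less where a joint would pass 70% of its speed; a pose out of reach is approached as far as the arm can. A call with a gripper value outside its range is refused whole. The fingers move at their own pace and stop on an object; "squeeze" is the grip in N (left out, the last holds). Time passes only in rows, so rows that do not move let the fingers close. It gives the time, the measured TCP pose, the force, the opening and the grip force at its end, in the units of the state.
- observe(): the state, without advancing time (a new reading comes with each control period).
- snapshot(name): name is "scene" or "side" or "wrist"; returns a dict with "image" (480x640x3 uint8, red, green, blue), "range_z" (480x640 float32, m along the optical axis (not along the pixel's ray), 0 where there is no reading), "fx", "fy", "cx", "cy" (pixels), "extrinsics" (4x4, takes a point from camera to world coordinates); the wrist camera has in their place "mount" (4x4, takes a point from camera to tool coordinates, whose origin is the TCP and whose axes are the flange's). Camera axes: x right, y up, looking along -z (the intrinsics and any distortion apply to the point x, -y, -z); pixel columns grow to the right and rows downward; lengths in m; the calibration is good to about 2 mm. The wrist camera is an equidistant fisheye: a pixel r from the principal point sees the ray r / f radians off the axis. A picture is of the moment at which its call begins: read the wrist's pose just before it.
- finish_job(): hands the job in; it is judged then, once.
Trained networks look in the newest picture that a camera, given by its name, has taken for a name from the list of things; names that differ only in an ending like _2 or _b are one class to them, and where a whole thing is asked for, a point or a joint stands for the part that bears it (a point fixed in the world has none). Each returns a list of dicts, best first, with "confidence" (0 to 1); they miss things now and then, are a little off and sometimes report something else, mostly with a low value. They report only what shows in the picture. A call takes as long as a camera call. They do not tell look-alikes from the thing itself.
- outline_of(camera, query): "mask" (480x640 bool, what is visible of it) and "point" ([column, row] in pixels, amid what is visible of it).
The state is a dict: "clock": time; "joints": joint angles; "joint_velocities": joint speeds; "joint_efforts": joint torques, N m; "position": TCP position; "tool_rot": TCP orientation; "wrist_force": force on the tool from outside, world axes, zero at the start; "torque": the same for the moment, N m; "grip_width": opening from 0.0 (shut) to 1.0 (fully open); "gripper_force": force on a finger pad.
Only numpy, scipy, OpenCV 4.12 (cv2) and the standard library are available. Lean on these libraries where they do the work, as an engineer would, in place of code of your own. Each camera call takes 0.05 s, during which the arm holds its last target. There are 200 camera calls.

TASK

Pick up the pile of three wooden display bases all together and put the pile into the grey holder: tilt it so that one end goes in under the holder's overhanging lip, against the tall end wall, then let the other end down behind the low sill. All three bases must end lying flat on one another, fully down inside the holder; leave the other things on the table where they are.

Things in the scene. Friction and masses are not known exactly. Their poses are not given: they have to be found in the camera images.
- base_bottom: Lowest of three identical loose dark wooden base blanks, each 84 x 48 x 8 mm and about 30 g, piled flat to 24 mm on the table, edges level to about 2 mm. Origin: centre of its underside; x along the 84 mm length, y along the 48 mm width, z up. The pile can be gripped across its 48 mm width by pads that reach down beside all three.
- base_middle: Middle base of the pile, same shape and axes; origin at the centre of its underside.
- base_top: Top base of the pile, same shape and axes; origin at the centre of its underside.
- holder: Grey plastic holder fixed to the table, 100 x 62 mm outside (130 mm with its 4 mm high end flanges), 41 mm high at the tall end. Origin: centre of its underside, on the table; z up, x along its length from the tall end with the lip (-x, roughly towards the robot) to the low end. Inside: x -46 to +46, y -27 to +27 mm. The pile fits in only tilted, its -x end lowest.
- holder_floor (a point): Centre of the holder's inner floor, on its upper face, 6 mm above the table; axes as the holder's. The floor is 62 mm wide at both ends but only 34 mm wide between x = -16 and +16 mm, to leave room for fingertips.
- lip_edge (a point): Middle of the lower inner edge of the overhanging lip, at holder x = -31 mm, 31 mm above the inner floor. The lip is 4 mm thick and overhangs the inside by 15 mm from the 4 mm thick tall end wall, whose inner face is at x = -46 mm.
- sill_top (a point): Middle of the top of the low sill across the holder's +x end, 9 mm above the inner floor; the sill is 4 mm thick, its inner face at holder x = +46 mm.
- side_gap (a point): Middle of the open left (+y) side of the holder, at floor height, y = +27 mm. Both 4 mm side walls stand only at the ends: at the tall end from holder x = -50 to -32 mm up to the lip, then flaring outward by about 4 mm to x = -25 mm; at the low end 9 mm above the floor from x = +32 to +50 mm. Between them the sides are open for fingers.
- masking_tape: Bystander: roll of masking tape lying flat, 58 mm across, 19 mm high; origin at the centre of its underside.
- sanding_stick: Bystander: flat dark sanding stick, 150 x 20 x 5 mm, lying along its x axis; origin at the centre of its underside.
- putty_tin: Bystander: round putty tin, 54 mm across, 26 mm high; origin at the centre of its underside.
- glue_tube: Bystander: small white glue tube lying down, 21 x 79 x 14 mm; origin at the centre of its underside.
- lid_palette: Bystander: small round paint dish, 57 mm across, 12 mm high; origin at the centre of its underside.
There are look-alikes about, which are no part of the job. Leave any red or turquoise look-alike of the base_top alone. Of the things that look like the holder, take the one that is farthest to the robot's left at the start.

How it is judged:
By the outcome, as a careful person would: the job done as asked, in the order asked, and still so for the second after the job is handed in, with the robot touching nothing.
It also fails if it takes over 45 s, if anything falls off the work surface, if the arm or the gripper's body presses on something with over 40 N, if the wrist force passes 120 N, or if a joint passes its speed limit or range.

## Working session

There is one attempt and no reset: what is moved stays moved. The work goes in short steps, Python scripts to look and compute and a tool call to move; the robot and the scene stay as the last step left them, time stands still between calls to the robot, and variables do not carry over. Pictures are saved under pics/ and viewed, at most 10 in all, crops included, and the job is handed in when it is done.

Besides the shell and the picture viewer there is one more tool, called after "Request:" in YAML: its name, and indented under it one key for each argument. step_arm: Moves the arm, as the interface text tells. Its arguments: {"type":"object","properties":{"deltas":{"type":"array"},"squeeze":{"type":"number"}},"required":["deltas"]}

```bash
ls; mkdir -p pics; cat > h.py <<'E'
from plant import *
import numpy as np, cv2
def snap(n,save=None):
    s=snapshot(n)
    if save: cv2.imwrite('pics/'+save,s['image'][:,:,::-1])
    return s
def cloud(s):
    v,u=np.mgrid[:480,:640]; z=s['range_z']
    P=np.stack([(u-s['cx'])/s['fx']*z,-(v-s['cy'])/s['fy']*z,-z,np.ones_like(z)],-1)
    W=P@np.array(s['extrinsics']).T
    W=W[...,:3].copy(); W[z<=0]=np.nan
    return W
E
python3 - <<'E'
from h import *
o=observe();print(o)
for n in('scene','side'):
    s=snap(n,n+'1.png'); W=cloud(s); np.save(n+'W.npy',W)
    for q in('base_top','holder'):
        for d in outline_of(n,q):
            p=W[d['mask']]; p=p[~np.isnan(p[:,0])]
            print(n,q,round(d['confidence'],2),np.round(d['point']),d['mask'].sum(),np.round(np.median(p,0),3) if len(p) else None, np.round(np.percentile(p,[2,98],axis=0),3).tolist() if len(p) else None)
E
```

```text
pics
{'clock': 0.0, 'joints': array([ 1.06979439e+00,  3.26939107e-01, -1.93580293e-01,  1.05197505e+00,
        1.38783370e-05,  1.43660305e+00]), 'joint_velocities': array([-0.00028544,  0.00096331, -0.0016482 ,  0.00120355,  0.00045114,
       -0.00182307]), 'joint_efforts': array([ 8.71641423e-04, -4.43399262e+01,  2.62440616e+01,  1.56345702e-02,
       -5.43609735e-05,  1.32470195e-06]), 'position': array([0.19695749, 0.51291614, 0.23050578]), 'tool_rot': array([-3.13991166e+00, -2.40946251e-04,  2.77478378e+00]), 'wrist_force': array([ 0.41783612, -0.73481084, -0.33175856]), 'torque': array([-0.02304351, -0.04325768, -0.00347281]), 'gripper_force': 0.0, 'grip_width': 1.0042821937444975}
scene base_top 0.79 [259. 199.] 282 [0.563 0.287 0.007] [[0.529, 0.249, 0.003], [0.596, 0.327, 0.01]]
scene base_top 0.68 [235. 227.] 456 [0.431 0.233 0.005] [[0.392, 0.205, -0.004], [0.475, 0.269, 0.009]]
scene base_top 0.62 [290. 216.] 377 [0.542 0.157 0.022] [[0.505, 0.134, 0.015], [0.587, 0.184, 0.025]]
scene holder 0.94 [463. 304.] 1404 [ 0.518 -0.34   0.009] [[0.494, -0.37, -0.002], [0.611, -0.308, 0.041]]
scene holder 0.56 [346. 284.] 1055 [ 0.427 -0.113  0.01 ] [[0.406, -0.144, 0.001], [0.513, -0.078, 0.041]]
side base_top 0.9 [267. 327.] 732 [0.563 0.299 0.01 ] [[0.527, 0.257, 0.004], [0.601, 0.337, 0.013]]
side base_top 0.77 [288. 285.] 579 [0.546 0.17  0.024] [[0.507, 0.142, 0.017], [0.584, 0.193, 0.028]]
side base_top 0.74 [335. 319.] 683 [0.435 0.244 0.008] [[0.393, 0.21, 0.003], [0.474, 0.272, 0.012]]
side holder 0.97 [332. 180.] 523 [ 0.545 -0.325  0.009] [[0.501, -0.366, 0.001], [0.615, -0.299, 0.043]]
side holder 0.74 [350. 227.] 733 [ 0.454 -0.097  0.008] [[0.408, -0.138, 0.001], [0.523, -0.071, 0.043]]
```

View pics/scene1.png

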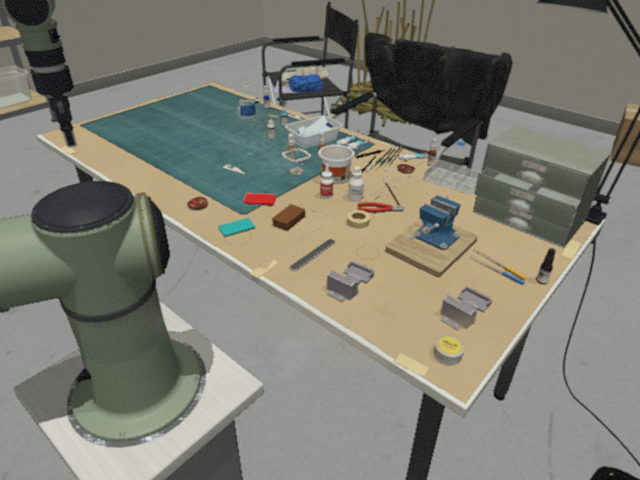

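View pics/side1.png

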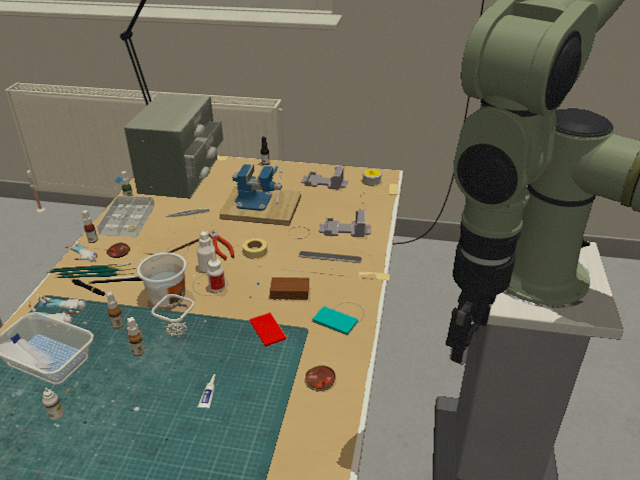

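Scene view: pile candidates are the brown (290,216), red (260,199) and turquoise (237,227) blocks; the brown one is the pile. The holder candidates are (346,284) at y≈-0.11 and (463,304) at y≈-0.34. The first is farther to the robot's left (+y), so it is the one meant. I'll confirm this in a crop.

```bash
python3 - <<'E'
from h import *
a=cv2.imread('pics/scene1.png');b=cv2.imread('pics/side1.png')
A=cv2.resize(a[190:330,220:500],(800,400),interpolation=2)
B=cv2.resize(b[160:330,230:410],None,fx=1.17,fy=1.17)
cv2.imwrite('pics/crop.png',A)
for n in('scene','side'):
    W=np.load(n+'W.npy').reshape(-1,3)
    def sel(c,r,z0,z1): return W[(np.hypot(W[:,0]-c[0],W[:,1]-c[1])<r)&(W[:,2]>z0)&(W[:,2]<z1)]
    p=sel((.545,.163),.06,.017,.035); r=cv2.minAreaRect((p[:,:2]*1000).astype(np.float32)); print(n,'pile',len(p),r,p[:,2].max())
    p=sel((.46,-.105),.09,.003,.06); r=cv2.minAreaRect((p[:,:2]*1000).astype(np.float32)); print('holder',len(p),r,p[:,2].max())
    p=sel((.46,-.105),.09,.034,.06); r=cv2.minAreaRect((p[:,:2]*1000).astype(np.float32)); print('lip',len(p),r)
    t=sel((.48,.03),.04,-.02,.02); print('table z',np.median(t[:,2]))
s=snapshot('wrist'); print(s['mount'],s['fx'],s['cx'],s['cy'])
E
```

```text
scene pile 373 ((547.3262329101562, 161.2030029296875), (88.72061920166016, 50.78468322753906), 9.890054702758789) 0.026032231625287894
holder 968 ((461.4308776855469, -109.70267486572266), (129.9805450439453, 67.0922622680664), 5.032902717590332) 0.04203006796959352
lip 224 ((424.4334716796875, -112.71586608886719), (24.421693801879883, 66.64271545410156), 4.937512397766113)
table z -0.001308541982427025
side pile 615 ((546.58203125, 166.5796661376953), (84.19070434570312, 58.048431396484375), 7.390097141265869) 0.028932992770727695
holder 798 ((460.955810546875, -101.38970947265625), (152.5402069091797, 174.1662139892578), 70.6141586303711) 0.04738879353807668
lip 128 ((427.4163513183594, -108.08552551269531), (24.50094985961914, 68.73026275634766), 6.890861988067627)
table z 0.001141356129703508
[[-3.08074186e-04  9.66210464e-01  2.57754234e-01  6.51304943e-02]
 [ 9.99999949e-01  3.18574160e-04  1.02610613e-06  9.64635847e-04]
 [-8.11224042e-05  2.57754221e-01 -9.66210513e-01 -1.43251626e-01]
 [ 0.00000000e+00  0.00000000e+00  0.00000000e+00  1.00000000e+00]] 371.64829954431775 323.60988566684404 243.83253807098941
```

View pics/crop.png

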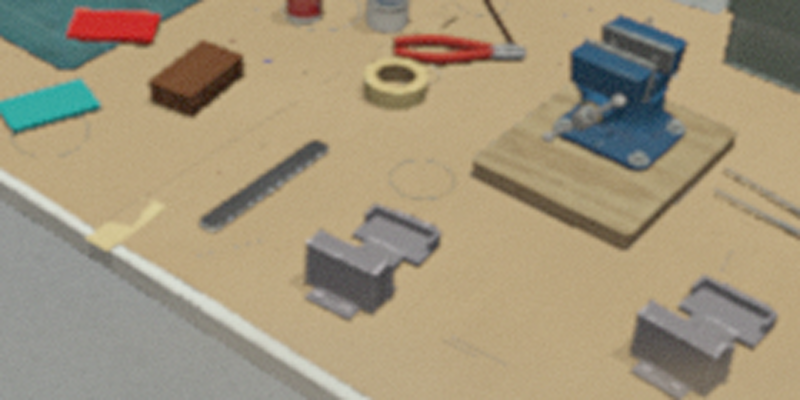

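The crop confirms the brown three-layer pile at crop (197,77). The left grey holder is at crop (370,260), with its tall end towards the robot; the other is at (700,335). I'll move above the pile for a wrist view.

Request:
step_arm:
  deltas:
    - {"x": 29, "y": -29, "z": -3, "az": 2.5, "claw": 1}
    - {"x": 29, "y": -29, "z": -4, "az": 2.5}
    - {"x": 29, "y": -29, "z": -4, "az": 2.5}
    - {"x": 29, "y": -29, "z": -4, "az": 2.5}
    - {"x": 29, "y": -29, "z": -4, "az": 2.5}
    - {"x": 29, "y": -29, "z": -4, "az": 2.5}
    - {"x": 29, "y": -29, "z": -4, "az": 2.5}
    - {"x": 29, "y": -29, "z": -4, "az": 2.5}
    - {"x": 29, "y": -29, "z": -4, "az": 2.5}
    - {"x": 29, "y": -29, "z": -4, "az": 2.5}
    - {"x": 29, "y": -29, "z": -4, "az": 2.5}
    - {"x": 29, "y": -29, "z": -4, "az": 2.5}
    - {"x": 0, "claw": 0.45}
    - {"x": 0}
    - {"x": 0}
    - {"x": 0}

```text
$.deltas[0]: bad value
```

```bash
cat >> h.py <<'E'
from scipy.spatial.transform import Rotation as Ro
def wcloud(save=None):
    o=observe(); s=snapshot('wrist')
    if save: cv2.imwrite('pics/'+save,s['image'][:,:,::-1])
    T=np.eye(4);T[:3,:3]=Ro.from_euler('xyz',o['tool_rot']).as_matrix();T[:3,3]=o['position']
    v,u=np.mgrid[:480,:640]; dx=(u-s['cx'])/s['fx'];dy=(v-s['cy'])/s['fy']; r=np.hypot(dx,dy)+1e-9
    z=s['range_z']; t=np.tan(np.minimum(r,1.4))
    P=np.stack([dx/r*t*z,-dy/r*t*z,-z,np.ones_like(z)],-1)
    W=(P@(T@np.array(s['mount'])).T)[...,:3].copy(); W[(z<=0)|(r>1.3)]=np.nan
    return o,s,W
E
python3 - <<'E'
from h import *
o,s,W=wcloud('w1.png'); print(o['position'],o['tool_rot'],o['grip_width'])
for d in outline_of('wrist','base_top'):
    p=W[d['mask']]; p=p[~np.isnan(p[:,0])]; print(d['confidence'],d['point'],np.median(p,0))
f=W.reshape(-1,3)
def sel(c,r,z0,z1): return f[(np.hypot(f[:,0]-c[0],f[:,1]-c[1])<r)&(f[:,2]>z0)&(f[:,2]<z1)]
for z0 in(.006,.012,.02):
  p=sel((.547,.163),.065,z0,.04); print(len(p),cv2.minAreaRect((p[:,:2]*1000).astype(np.float32)),np.median(p[:,2]))
t=sel((.547,.163),.12,-.02,.005);print('table',np.median(t[:,2]))
E
```

```text
[0.19718365 0.51333071 0.23110834] [-3.14121963e+00 -4.69497360e-05  2.77478335e+00] 1.0000781699036083
0 ((0.0, 0.0), (0.0, 0.0), 0.0) nan
0 ((0.0, 0.0), (0.0, 0.0), 0.0) nan
0 ((0.0, 0.0), (0.0, 0.0), 0.0) nan
table -0.00022180422771617136
  return _methods._mean(a, axis=axis, dtype=dtype,
  ret = ret.dtype.type(ret / rcount)
```

View pics/w1.png

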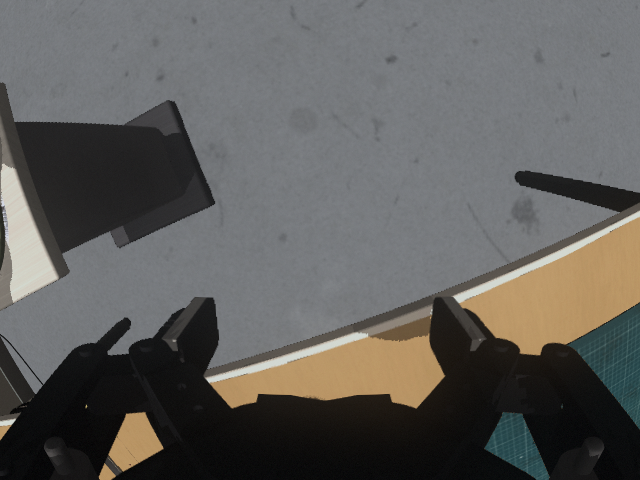

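The wrist view shows the fingers at the bottom of the picture ((205,310) and (440,310)), and only the floor and table edge beyond. The move was refused, so rows must carry every key. I'll overshoot the pile in x so that the camera sits above it.

Request:
step_arm:
  deltas:
    - {"x": 34, "y": -29, "z": -4, "ax": 0, "ay": 0, "az": 2.5, "claw": 1}
    - {"x": 34, "y": -29, "z": -4, "ax": 0, "ay": 0, "az": 2.5, "claw": 1}
    - {"x": 34, "y": -29, "z": -4, "ax": 0, "ay": 0, "az": 2.5, "claw": 1}
    - {"x": 34, "y": -29, "z": -4, "ax": 0, "ay": 0, "az": 2.5, "claw": 1}
    - {"x": 34, "y": -29, "z": -4, "ax": 0, "ay": 0, "az": 2.5, "claw": 1}
    - {"x": 34, "y": -29, "z": -4, "ax": 0, "ay": 0, "az": 2.5, "claw": 1}
    - {"x": 34, "y": -29, "z": -4, "ax": 0, "ay": 0, "az": 2.5, "claw": 1}
    - {"x": 34, "y": -29, "z": -4, "ax": 0, "ay": 0, "az": 2.5, "claw": 1}
    - {"x": 34, "y": -29, "z": -4, "ax": 0, "ay": 0, "az": 2.5, "claw": 1}
    - {"x": 34, "y": -29, "z": -4, "ax": 0, "ay": 0, "az": 2.5, "claw": 1}
    - {"x": 34, "y": -29, "z": -4, "ax": 0, "ay": 0, "az": 2.5, "claw": 1}
    - {"x": 34, "y": -29, "z": -4, "ax": 0, "ay": 0, "az": 2.5, "claw": 1}
    - {"x": 0, "y": 0, "z": 0, "ax": 0, "ay": 0, "az": 0, "claw": 0.6}
    - {"x": 0, "y": 0, "z": 0, "ax": 0, "ay": 0, "az": 0, "claw": 0.6}
    - {"x": 0, "y": 0, "z": 0, "ax": 0, "ay": 0, "az": 0, "claw": 0.6}

```text
clock: 1.95
position: [0.6044, 0.1659, 0.1832]
tool_rot: [3.141, -0.001, -2.984]
wrist_force: [-0.1, -0.6, -0.1]
grip_width: 0.799
gripper_force: 0.0
```

```bash
cat > m.py <<'E'
from h import *
import sys
o,s,W=wcloud('w%s.png'%sys.argv[1]); print(o['clock'],o['position'],np.degrees(o['tool_rot']),o['grip_width'],o['joints'])
for d in outline_of('wrist','base_top'):
    p=W[d['mask']]; p=p[~np.isnan(p[:,0])]; print(d['confidence'],d['point'],np.median(p,0))
f=W.reshape(-1,3)
def sel(c,r,z0,z1): return f[(np.hypot(f[:,0]-c[0],f[:,1]-c[1])<r)&(f[:,2]>z0)&(f[:,2]<z1)]
for z0 in(.006,.012,.02):
  p=sel((.547,.163),.065,z0,.04); print(len(p),cv2.minAreaRect((p[:,:2]*1000).astype(np.float32)),np.median(p[:,2]))
t=sel((.547,.163),.12,-.02,.005);print('table',np.median(t[:,2]))
E
python3 m.py 2
```

```text
1.95 [0.60443203 0.16593869 0.18316478] [ 1.79982199e+02 -5.15150410e-02 -1.70992458e+02] 0.7994509182565798 [ 1.50092864e-01  5.01268957e-01 -4.92277009e-02  1.02120096e+00
  3.04279136e-04 -7.11839902e-03]
0.93 [435.6, 51.4] [0.43656906 0.23912488 0.00864675]
0.92 [468.5, 200.2] [0.56436245 0.29180965 0.01035979]
0.68 [330.5, 156.0] [0.54575981 0.16478069 0.02462718]
5990 ((546.15771484375, 164.54718017578125), (83.34186553955078, 48.97402572631836), 9.339163780212402) 0.02463254969230083
5990 ((546.15771484375, 164.54718017578125), (83.34186553955078, 48.97402572631836), 9.339163780212402) 0.02463254969230083
5966 ((546.272705078125, 165.09140014648438), (83.2966537475586, 48.12614440917969), 8.604552268981934) 0.024636479365676478
table -4.647820452313711e-05
```

The wrist measurement gives the pile centre at (546,165), yaw 9°. Next I go over it and down.

Request:
step_arm:
  deltas:
    - {"x": -29, "y": -1, "z": -20, "ax": 0, "ay": 0, "az": 0, "claw": 0.5}
    - {"x": -29, "y": 0, "z": -20, "ax": 0, "ay": 0, "az": 0, "claw": 0.5}
    - {"x": 0, "y": 0, "z": -30, "ax": 0, "ay": 0, "az": 0, "claw": 0.5}
    - {"x": 0, "y": 0, "z": -30, "ax": 0, "ay": 0, "az": 0, "claw": 0.5}
    - {"x": 0, "y": 0, "z": -25, "ax": 0, "ay": 0, "az": 0, "claw": 0.5}
    - {"x": 0, "y": 0, "z": -20, "ax": 0, "ay": 0, "az": 0, "claw": 0.5}
    - {"x": 0, "y": 0, "z": -15, "ax": 0, "ay": 0, "az": 0, "claw": 0.5}
    - {"x": 0, "y": 0, "z": -10, "ax": 0, "ay": 0, "az": 0, "claw": 0.5}
    - {"x": 0, "y": 0, "z": -7, "ax": 0, "ay": 0, "az": 0, "claw": 0.4}
    - {"x": 0, "y": 0, "z": 0, "ax": 0, "ay": 0, "az": 0, "claw": 0.4}
    - {"x": 0, "y": 0, "z": 0, "ax": 0, "ay": 0, "az": 0, "claw": 0.4}
    - {"x": 0, "y": 0, "z": 0, "ax": 0, "ay": 0, "az": 0, "claw": 0.4}

```text
clock: 3.25
position: [0.5479, 0.1646, 0.0071]
tool_rot: [3.142, 0.002, -2.985]
wrist_force: [-0.1, -0.1, 0.2]
grip_width: 0.698
gripper_force: 0.0
```

Request:
step_arm:
  deltas:
    - {"x": -1, "y": 0, "z": -2, "ax": 0, "ay": 0, "az": 0, "claw": 0.24}
    - {"x": 0, "y": 0, "z": -2, "ax": 0, "ay": 0, "az": 0, "claw": 0.24}
    - {"x": 0, "y": 0, "z": -2, "ax": 0, "ay": 0, "az": 0, "claw": 0.24}
    - {"x": 0, "y": 0, "z": 0, "ax": 0, "ay": 0, "az": 0, "claw": 0.24}
    - {"x": 0, "y": 0, "z": 0, "ax": 0, "ay": 0, "az": 0, "claw": 0.24}

```text
clock: 3.75
position: [0.5462, 0.1644, 0.0002]
tool_rot: [-3.142, -0.0, -2.985]
wrist_force: [-0.9, 0.3, 1.0]
grip_width: 0.622
gripper_force: 0.0
```

Request:
step_arm:
  deltas:
    - {"x": 0, "y": 0, "z": -1.5, "ax": 0, "ay": 0, "az": 0, "claw": 0.24}
    - {"x": 0, "y": 0, "z": 0, "ax": 0, "ay": 0, "az": 0, "claw": 0.24}

```text
clock: 3.95
position: [0.5462, 0.1644, -0.0014]
tool_rot: [3.142, -0.0, -2.985]
wrist_force: [-0.4, 0.6, -0.6]
grip_width: 0.622
gripper_force: 0.0
```

Request:
step_arm:
  deltas:
    - {"x": 0, "y": 0, "z": -1.5, "ax": 0, "ay": 0, "az": 0, "claw": 0.24}
    - {"x": 0, "y": 0, "z": 0, "ax": 0, "ay": 0, "az": 0, "claw": 0.24}

```text
clock: 4.15
position: [0.5461, 0.1644, -0.0029]
tool_rot: [3.142, -0.0, -2.985]
wrist_force: [-0.3, -0.8, 0.1]
grip_width: 0.621
gripper_force: 0.0
```

Request:
step_arm:
  deltas:
    - {"x": 0, "y": 0, "z": -1.2, "ax": 0, "ay": 0, "az": 0, "claw": 0.24}
    - {"x": 0, "y": 0, "z": 0, "ax": 0, "ay": 0, "az": 0, "claw": 0.24}

```text
clock: 4.35
position: [0.5463, 0.1645, -0.0035]
tool_rot: [3.142, 0.0, -2.985]
wrist_force: [-1.5, -1.4, 4.6]
grip_width: 0.618
gripper_force: 2.0
```

Request:
step_arm:
  deltas:
    - {"x": 0, "y": 0, "z": -1, "ax": 0, "ay": 0, "az": 0, "claw": 0.24}
    - {"x": 0, "y": 0, "z": 0, "ax": 0, "ay": 0, "az": 0, "claw": 0.24}

```text
clock: 4.55
position: [0.5463, 0.1645, -0.0036]
tool_rot: [-3.141, 0.0, -2.985]
wrist_force: [-3.7, -0.6, 12.5]
grip_width: 0.617
gripper_force: 6.4
```

The tips touch the table at TCP z -3.6 mm. I'll raise 3.5 mm and grip.

Request:
step_arm:
  deltas:
    - {"x": 0, "y": 0, "z": 3.5, "ax": 0, "ay": 0, "az": 0, "claw": 0.24}
    - {"x": 0, "y": 0, "z": 0, "ax": 0, "ay": 0, "az": 0, "claw": 0.1}
    - {"x": 0, "y": 0, "z": 0, "ax": 0, "ay": 0, "az": 0, "claw": -0.1}
    - {"x": 0, "y": 0, "z": 0, "ax": 0, "ay": 0, "az": 0, "claw": -1}
    - {"x": 0, "y": 0, "z": 0, "ax": 0, "ay": 0, "az": 0, "claw": -1}
    - {"x": 0, "y": 0, "z": 0, "ax": 0, "ay": 0, "az": 0, "claw": -1}
  squeeze: 50

```text
clock: 5.15
position: [0.5467, 0.1644, -0.0005]
tool_rot: [-3.141, 0.001, -2.985]
wrist_force: [-2.3, -1.3, 10.4]
grip_width: 0.552
gripper_force: 51.5
```

Request:
step_arm:
  deltas:
    - {"x": 0, "y": 0, "z": 5, "ax": 0, "ay": 0, "az": 0, "claw": -1}
    - {"x": 0, "y": 0, "z": 10, "ax": 0, "ay": 0, "az": 0, "claw": -1}
    - {"x": 0, "y": 0, "z": 20, "ax": 0, "ay": 0, "az": 0, "claw": -1}
    - {"x": 0, "y": 0, "z": 30, "ax": 0, "ay": 0, "az": 0, "claw": -1}
    - {"x": 0, "y": -15, "z": 30, "ax": 0, "ay": 0, "az": 0, "claw": -1}
    - {"x": -2, "y": -30, "z": 30, "ax": 0, "ay": 0, "az": -0.5, "claw": -1}
    - {"x": -2, "y": -35, "z": 25, "ax": 0, "ay": 0, "az": -0.5, "claw": -1}
    - {"x": -2, "y": -40, "z": 0, "ax": 0, "ay": 0, "az": -0.5, "claw": -1}
    - {"x": -2, "y": -40, "z": 0, "ax": 0, "ay": 0, "az": -0.5, "claw": -1}
    - {"x": -2, "y": -40, "z": 0, "ax": 0, "ay": 0, "az": -0.5, "claw": -1}
    - {"x": -2, "y": -35, "z": 0, "ax": 0, "ay": 0, "az": -0.5, "claw": -1}
    - {"x": -2, "y": -25, "z": 0, "ax": 0, "ay": 0, "az": -0.5, "claw": -1}
    - {"x": -2, "y": -10, "z": 0, "ax": 0, "ay": 0, "az": 0, "claw": -1}
    - {"x": 0, "y": 0, "z": 0, "ax": 0, "ay": 0, "az": 0, "claw": -1}
    - {"x": 0, "y": 0, "z": 0, "ax": 0, "ay": 0, "az": 0, "claw": -1}

```text
clock: 6.65
position: [0.5301, -0.1048, 0.1486]
tool_rot: [3.141, -0.0, -3.045]
wrist_force: [0.2, 1.2, -1.2]
grip_width: 0.552
gripper_force: 52.0
```

```bash
cat > m2.py <<'E'
from h import *
import sys
o,s,W=wcloud('w%s.png'%sys.argv[1]); print(o['clock'],o['position'],np.degrees(o['tool_rot']),o['grip_width'],o['gripper_force'])
f=W.reshape(-1,3); f=f[~np.isnan(f[:,0])]; np.save('hold.npy',f)
def sel(c,r,z0,z1): return f[(np.hypot(f[:,0]-c[0],f[:,1]-c[1])<r)&(f[:,2]>z0)&(f[:,2]<z1)]
for a,b,r in((.0025,.06,.085),(.033,.06,.08),(.012,.02,.08)):
  p=sel((.461,-.108),r,a,b); print(a,len(p),cv2.minAreaRect((p[:,:2]*1000).astype(np.float32)),np.median(p[:,2]))
t=sel((.461,-.108),.12,-.02,.0025);print('table',np.median(t[:,2]))
E
python3 m2.py 3
```

```text
6.65 [ 0.53010011 -0.10476166  0.14864506] [ 1.79955788e+02 -7.24204172e-03 -1.74489240e+02] 0.5524123318545702 51.960111670196056
0.0025 10594 ((449.5338134765625, -120.45428466796875), (102.57357025146484, 130.50662231445312), 88.72331237792969) 0.00707174341003855
0.033 2655 ((426.227294921875, -109.3753662109375), (25.749771118164062, 66.6050033569336), 5.230799198150635) 0.04158360659641863
0.012 567 ((471.098876953125, -105.798095703125), (82.07524871826172, 63.82697677612305), 6.0146894454956055) 0.015341799796163624
table 6.171203091270838e-05
```

View pics/w3.png

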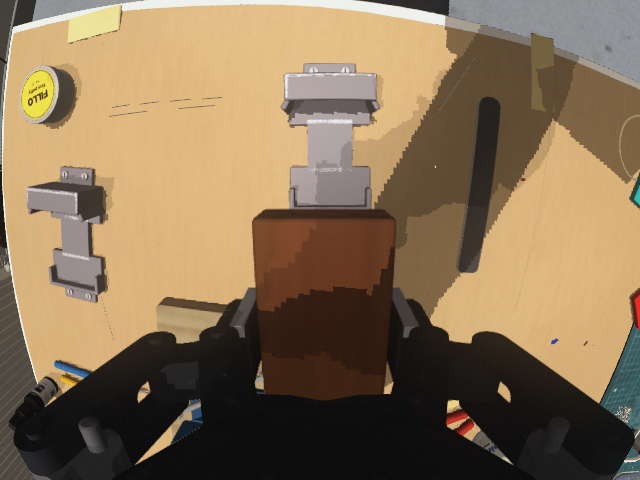

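The wrist view shows the pile held level at (325,300) and the target holder above it: lip at (330,90), neck at (330,145), low end at (330,190), partly hidden. I'll back off for an unobstructed measurement.

Request:
step_arm:
  deltas:
    - {"x": 13, "y": 0, "z": 10, "ax": 0, "ay": 0, "az": 0, "claw": -1}
    - {"x": 20, "y": 0, "z": 10, "ax": 0, "ay": 0, "az": 0, "claw": -1}
    - {"x": 12, "y": 0, "z": 10, "ax": 0, "ay": 0, "az": 0, "claw": -1}
    - {"x": 0, "y": 0, "z": 0, "ax": 0, "ay": 0, "az": 0, "claw": -1}
    - {"x": 0, "y": 0, "z": 0, "ax": 0, "ay": 0, "az": 0, "claw": -1}

```text
clock: 7.2
position: [0.5748, -0.1043, 0.1782]
tool_rot: [3.141, -0.001, -3.044]
wrist_force: [0.2, -0.6, -0.8]
grip_width: 0.55
gripper_force: 52.0
```

```bash
cat > m3.py <<'E'
from h import *
import sys
o,s,W=wcloud('w%s.png'%sys.argv[1]); print(o['clock'],o['position'],np.degrees(o['tool_rot']),o['grip_width'],o['gripper_force'])
f=W.reshape(-1,3); f=f[~np.isnan(f[:,0])]; np.save('hold.npy',f)
yaw=np.radians(5.4)
c=np.array([.4625,-.107]); R=np.array([[np.cos(yaw),-np.sin(yaw)],[np.sin(yaw),np.cos(yaw)]])
h=np.c_[(f[:,:2]-c)@R,f[:,2]]*1000; h=h[(abs(h[:,0])<75)&(abs(h[:,1])<42)]
def show(n,m):
    p=h[m]; print(n,len(p),np.round(np.percentile(p,[1,50,99],axis=0),1).tolist() if len(p) else '')
x,y,z=h.T
show('all>2.5',(z>2.5)&(z<60)); show('lip',(z>37)&(z<50)); show('sillwalls',(z>11)&(z<20)&(x>20)); show('sill mid',(z>11)&(z<20)&(x>20)&(abs(y)<20))
show('neck',(z>4)&(z<9)&(abs(x)<12)); show('floor low',(z>4)&(z<9)&(x>18)&(x<42))
for n,m in(('lip',(z>37)&(z<50)),('all',(z>2.5)&(z<60)),('low',(z>4)&(z<20)&(x>18))):
  print(n,cv2.minAreaRect((h[m][:,:2]).astype(np.float32)))
# pile in tool frame
T=Ro.from_euler('xyz',o['tool_rot']).as_matrix(); q=(f-o['position'])@T*1000
m=(abs(q[:,0])<60)&(abs(q[:,1])<23.5)&(q[:,2]<-15)&(q[:,2]>-32)
p=q[m]; print('pile top tool',len(p),np.round(np.percentile(p,[.5,50,99.5],axis=0),1).tolist())
E
python3 m3.py 4
```

```text
7.2 [ 0.57481935 -0.10433349  0.17816641] [ 1.79978717e+02 -4.81267778e-02 -1.74411936e+02] 0.5499237895116135 51.98771294206381
all>2.5 9506 [[-60.3, -29.5, 3.6], [-2.4, 1.3, 7.0], [64.4, 31.6, 42.9]]
lip 1982 [[-48.4, -29.7, 37.7], [-38.2, 1.1, 41.6], [-26.3, 31.6, 43.5]]
sillwalls 554 [[34.0, -28.9, 12.8], [48.7, -0.3, 15.4], [51.4, 31.8, 17.3]]
sill mid 263 [[47.3, -19.8, 13.5], [49.7, -1.1, 15.4], [51.4, 19.3, 17.4]]
neck 1135 [[-11.9, -15.3, 5.1], [0.2, 1.4, 6.7], [11.6, 18.1, 8.5]]
floor low 1987 [[18.3, -28.6, 4.9], [29.4, 1.5, 6.6], [41.4, 31.6, 8.4]]
lip ((-36.49828338623047, 0.8112449645996094), (24.894929885864258, 66.03197479248047), 0.6682592034339905)
all ((0.9832725524902344, -2.6210174560546875), (76.06427001953125, 132.2071990966797), 85.57788848876953)
low ((42.09308624267578, 1.7371692657470703), (47.939674377441406, 62.379390716552734), 0.32912397384643555)
pile top tool 23937 [[-29.1, -22.8, -28.6], [12.5, 0.2, -25.0], [42.0, 23.2, -19.1]]
```

View pics/w4.png

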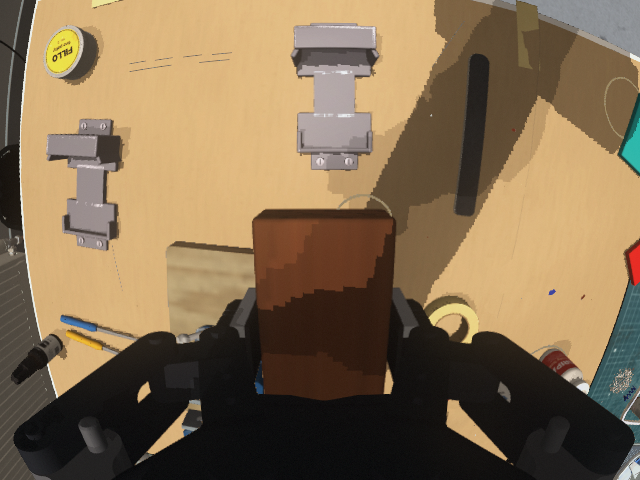

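Holder centre is (463.6,-105.6), yaw 5.7°; the pile is centred in the grip. I'll check the vise-board clearance, then tilt 10° above the entry point.

```bash
python3 - <<'E'
import numpy as np
for n in('scene','side'):
    f=np.load(n+'W.npy').reshape(-1,3)
    m=(f[:,0]>.535)&(f[:,0]<.75)&(abs(f[:,1]+.1)<.06)&(f[:,2]>.012)&(f[:,2]<.2)
    p=f[m]; print(n,len(p),np.percentile(p,[1,99],axis=0).round(3).tolist() if len(p) else '')
    if len(p): print(p[p[:,2]>.04].min(0))
E
```

```text
scene 987 [[0.606, -0.16, 0.012], [0.746, -0.098, 0.112]]
[ 0.64445743 -0.15982396  0.04006948]
side 1571 [[0.608, -0.159, 0.013], [0.749, -0.092, 0.114]]
[ 0.64515221 -0.15997778  0.04002408]
```

Request:
step_arm:
  deltas:
    - {"x": -13, "y": 0, "z": 0, "ax": 0, "ay": 0, "az": 0.1, "claw": -1}
    - {"x": -22, "y": 1, "z": 0, "ax": 0.25, "ay": -2.5, "az": 0, "claw": -1}
    - {"x": -22, "y": 1, "z": -10, "ax": 0.25, "ay": -2.5, "az": 0, "claw": -1}
    - {"x": -15, "y": 0, "z": -20, "ax": 0.25, "ay": -2.5, "az": 0, "claw": -1}
    - {"x": -7, "y": 0, "z": -25, "ax": 0.25, "ay": -2.5, "az": 0, "claw": -1}
    - {"x": 0, "y": 0, "z": -25, "ax": 0, "ay": 0, "az": 0, "claw": -1}
    - {"x": 0, "y": 0, "z": -18, "ax": 0, "ay": 0, "az": 0, "claw": -1}
    - {"x": 0, "y": 0, "z": -10, "ax": 0, "ay": 0, "az": 0, "claw": -1}
    - {"x": 0, "y": 0, "z": 0, "ax": 0, "ay": 0, "az": 0, "claw": -1}
    - {"x": 0, "y": 0, "z": 0, "ax": 0, "ay": 0, "az": 0, "claw": -1}

```text
clock: 8.25
position: [0.4962, -0.1035, 0.0708]
tool_rot: [3.141, 0.175, -3.044]
wrist_force: [0.8, -0.4, -0.2]
grip_width: 0.55
gripper_force: 51.9
```

Request:
step_arm:
  deltas:
    - {"x": 0, "y": 1, "z": -10, "ax": 0, "ay": 0, "az": 0, "claw": -1}
    - {"x": 0, "y": 0, "z": -10, "ax": 0, "ay": 0, "az": 0, "claw": -1}
    - {"x": 0, "y": 0, "z": 0, "ax": 0, "ay": 0, "az": 0, "claw": -1}
    - {"x": 0, "y": 0, "z": 0, "ax": 0, "ay": 0, "az": 0, "claw": -1}

```text
clock: 8.65
position: [0.4959, -0.1024, 0.0502]
tool_rot: [3.141, 0.175, -3.044]
wrist_force: [-0.4, -0.3, -0.2]
grip_width: 0.553
gripper_force: 51.9
```

```bash
sed -i 's/radians(5.4)/radians(5.7)/; s/\[.4625,-.107\]/[.4636,-.1056]/' m3.py; cat >> m3.py <<'E'
print('TCP in H',np.round((o['position'][:2]-c)@R*1000,1), 'rel tilt axis yaw',np.degrees(np.arctan2(T[1,1],T[0,1]))-90)
m=(q[:,2]<-19)&(q[:,2]>-28)&(abs(q[:,1])<30)&(q[:,0]>0)&(q[:,0]<44)
p=q[m]; print('pile top',np.round(np.percentile(p,[.3,50,99.7],axis=0),1).tolist())
E
python3 m3.py 5
```

```text
8.65 [ 0.49590231 -0.10238294  0.05016772] [ 179.94871678   10.00089798 -174.42046686] 0.5531734654173726 51.94259885698557
all>2.5 17705 [[-63.8, -30.5, 3.6], [-36.9, -0.1, 40.2], [4.2, 30.1, 57.6]]
lip 8711 [[-49.7, -30.8, 37.5], [-40.0, -0.3, 41.6], [-8.4, 30.4, 48.1]]
sillwalls 0 
sill mid 0 
neck 2310 [[-11.8, -16.9, 5.2], [-3.8, -0.3, 6.6], [4.7, 16.5, 8.1]]
floor low 0 
lip ((-28.79758644104004, -0.3083534240722656), (42.29065704345703, 66.76947021484375), 0.17403075098991394)
all ((-19.178436279296875, -1.8528289794921875), (92.71089935302734, 71.36790466308594), 3.4376306533813477)
low ((0.0, 0.0), (0.0, 0.0), 0.0)
pile top tool 23970 [[-29.1, -22.9, -28.5], [12.4, 0.2, -25.0], [41.9, 23.2, -18.8]]
TCP in H [32.5 -0. ] rel tilt axis yaw 5.588439176611317
pile top [[0.2, -27.5, -27.3], [22.6, 1.0, -25.0], [41.9, 28.3, -19.5]]
```

View pics/w5.png

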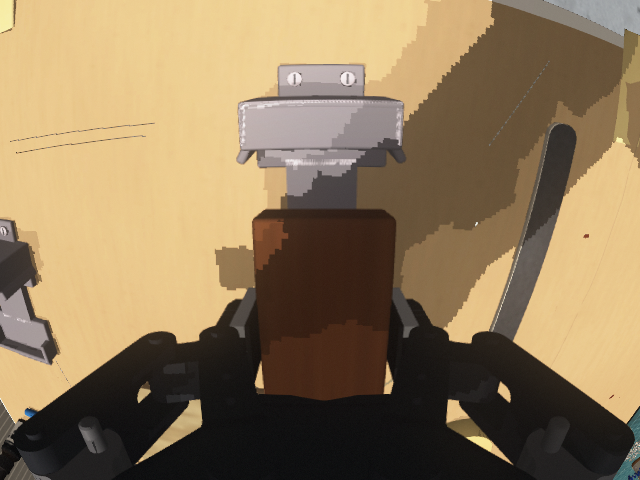

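The tilted pile (top at (325,300)) lines up with the holder lip at (322,120), offset under 0.5 mm. Now I descend and slide in along its axis.

Request:
step_arm:
  deltas:
    - {"x": 0, "y": 0, "z": -12, "ax": 0, "ay": 0, "az": 0, "claw": -1}
    - {"x": 0, "y": 0, "z": -12, "ax": 0, "ay": 0, "az": 0, "claw": -1}
    - {"x": 0, "y": 0, "z": -6, "ax": 0, "ay": 0, "az": 0, "claw": -1}
    - {"x": 0, "y": 0, "z": 0, "ax": 0, "ay": 0, "az": 0, "claw": -1}
    - {"x": -5, "y": -0.5, "z": -0.9, "ax": 0, "ay": 0, "az": 0, "claw": -1}
    - {"x": -5, "y": -0.5, "z": -0.9, "ax": 0, "ay": 0, "az": 0, "claw": -1}
    - {"x": -5, "y": -0.5, "z": -0.9, "ax": 0, "ay": 0, "az": 0, "claw": -1}
    - {"x": -5, "y": -0.5, "z": -0.9, "ax": 0, "ay": 0, "az": 0, "claw": -1}
    - {"x": 0, "y": 0, "z": 0, "ax": 0, "ay": 0, "az": 0, "claw": -1}

```text
clock: 9.6
position: [0.4751, -0.1044, 0.0168]
tool_rot: [3.141, 0.174, -3.045]
wrist_force: [0.0, 0.7, -0.6]
grip_width: 0.546
gripper_force: 52.0
```

Request:
step_arm:
  deltas:
    - {"x": -4, "y": -0.4, "z": -0.7, "ax": 0, "ay": 0, "az": 0, "claw": -1}
    - {"x": -4, "y": -0.4, "z": -0.7, "ax": 0, "ay": 0, "az": 0, "claw": -1}
    - {"x": 0, "y": 0, "z": 0, "ax": 0, "ay": 0, "az": 0, "claw": -1}
    - {"x": 0, "y": 0, "z": 0, "ax": 0, "ay": 0, "az": 0, "claw": -1}

```text
clock: 10.0
position: [0.4682, -0.1054, 0.0156]
tool_rot: [3.141, 0.175, -3.044]
wrist_force: [0.3, 0.7, -0.5]
grip_width: 0.55
gripper_force: 52.0
```

Request:
step_arm:
  deltas:
    - {"x": -3.6, "y": -0.4, "z": -0.6, "ax": 0, "ay": 0, "az": 0, "claw": -1}
    - {"x": 0, "y": 0, "z": 0, "ax": 0, "ay": 0, "az": 0, "claw": -1}
    - {"x": 0, "y": 0, "z": 0, "ax": 0, "ay": 0, "az": 0, "claw": -1}

```text
clock: 10.3
position: [0.4645, -0.1057, 0.0149]
tool_rot: [3.141, 0.175, -3.044]
wrist_force: [0.4, -0.3, -1.2]
grip_width: 0.551
gripper_force: 52.0
```

Request:
step_arm:
  deltas:
    - {"x": -0.3, "y": 0, "z": -1.5, "ax": -0.2, "ay": 2, "az": 0, "claw": -1}
    - {"x": -0.3, "y": 0, "z": -1.5, "ax": -0.2, "ay": 2, "az": 0, "claw": -1}
    - {"x": -0.3, "y": 0, "z": -1.5, "ax": -0.2, "ay": 2, "az": 0, "claw": -1}
    - {"x": -0.3, "y": 0, "z": -1.4, "ax": -0.2, "ay": 2, "az": 0, "claw": -1}
    - {"x": -0.3, "y": 0, "z": -1.4, "ax": -0.2, "ay": 2, "az": 0, "claw": -1}
    - {"x": 0, "y": 0, "z": 0, "ax": 0, "ay": 0, "az": 0, "claw": -1}
    - {"x": 0, "y": 0, "z": 0, "ax": 0, "ay": 0, "az": 0, "claw": -1}

```text
clock: 11.0
position: [0.4632, -0.1057, 0.0075]
tool_rot: [3.142, 0.001, -3.044]
wrist_force: [-0.1, 0.6, -0.7]
grip_width: 0.553
gripper_force: 52.0
```

Flat, with no contact. I'll lower gently to the floor.

Request:
step_arm:
  deltas:
    - {"x": 0, "y": 0, "z": -1, "ax": 0, "ay": 0, "az": 0, "claw": -1}
    - {"x": 0, "y": 0, "z": -0.7, "ax": 0, "ay": 0, "az": 0, "claw": -1}
    - {"x": 0, "y": 0, "z": 0, "ax": 0, "ay": 0, "az": 0, "claw": -1}

```text
clock: 11.3
position: [0.4628, -0.1057, 0.006]
tool_rot: [3.142, -0.0, -3.044]
wrist_force: [0.1, -0.5, -1.2]
grip_width: 0.552
gripper_force: 52.0
```

Request:
step_arm:
  deltas:
    - {"x": 0, "y": 0, "z": -0.8, "ax": 0, "ay": 0, "az": 0, "claw": -1}
    - {"x": 0, "y": 0, "z": 0, "ax": 0, "ay": 0, "az": 0, "claw": -1}

```text
clock: 11.5
position: [0.463, -0.1058, 0.0055]
tool_rot: [-3.141, 0.0, -3.044]
wrist_force: [-1.4, 1.0, 4.3]
grip_width: 0.553
gripper_force: 52.6
```

The pile has seated on the floor (4 N). Release and withdraw.

Request:
step_arm:
  deltas:
    - {"x": 0, "y": 0, "z": 0, "ax": 0, "ay": 0, "az": 0, "claw": 0.12}
    - {"x": 0, "y": 0, "z": 0, "ax": 0, "ay": 0, "az": 0, "claw": 0.2}
    - {"x": 0, "y": 0, "z": 0, "ax": 0, "ay": 0, "az": 0, "claw": 0.35}
    - {"x": 0, "y": 0, "z": 0, "ax": 0, "ay": 0, "az": 0, "claw": 0.45}
    - {"x": 0, "y": 0, "z": 0, "ax": 0, "ay": 0, "az": 0, "claw": 0.45}
    - {"x": 0, "y": 0, "z": 5, "ax": 0, "ay": 0, "az": 0, "claw": 0.45}
    - {"x": 0, "y": 0, "z": 15, "ax": 0, "ay": 0, "az": 0, "claw": 0.45}
    - {"x": 0, "y": 0, "z": 25, "ax": 0, "ay": 0, "az": 0, "claw": 0.45}
    - {"x": 5, "y": 0, "z": 35, "ax": 0, "ay": 0, "az": 0, "claw": 0.45}
    - {"x": 20, "y": 0, "z": 35, "ax": 0, "ay": 0, "az": 0, "claw": 0.45}
    - {"x": 30, "y": 0, "z": 35, "ax": 0, "ay": 0, "az": 0, "claw": 0.45}
    - {"x": 30, "y": 0, "z": 10, "ax": 0, "ay": 0, "az": 0, "claw": 0.45}
    - {"x": 10, "y": 0, "z": 0, "ax": 0, "ay": 0, "az": 0, "claw": 0.45}
    - {"x": 0, "y": 0, "z": 0, "ax": 0, "ay": 0, "az": 0, "claw": 0.45}
    - {"x": 0, "y": 0, "z": 0, "ax": 0, "ay": 0, "az": 0, "claw": 0.45}
  squeeze: 20

```text
clock: 13.0
position: [0.556, -0.1052, 0.1636]
tool_rot: [3.14, -0.004, -3.044]
wrist_force: [-0.9, 1.0, -0.4]
grip_width: 0.725
gripper_force: 0.0
```

```bash
python3 - <<'E'
from h import *
o,s,W=wcloud()
yaw=np.radians(5.7);c=np.array([.4636,-.1056]);R=np.array([[np.cos(yaw),-np.sin(yaw)],[np.sin(yaw),np.cos(yaw)]])
f=W.reshape(-1,3);im=s['image'].reshape(-1,3);k=~np.isnan(f[:,0]);f=f[k];im=im[k].astype(int)
h=np.c_[(f[:,:2]-c)@R,f[:,2]]*1000
m=(abs(h[:,0])<55)&(abs(h[:,1])<35)&(im[:,0]-im[:,2]>20)&(h[:,2]>8)&(h[:,2]<60);p=h[m]
print(len(p),np.percentile(p,[1,50,99],axis=0).round(1).tolist())
t=p[p[:,2]>26]; A=np.c_[t[:,:2],np.ones(len(t))]; print('plane',np.linalg.lstsq(A,t[:,2],rcond=None)[0], cv2.minAreaRect(t[:,:2].astype(np.float32)))
ys,xs=np.nonzero(np.linalg.norm(W[...,:2]-c,axis=-1)<.09)
a=s['image'][ys.min():ys.max(),xs.min():xs.max(),::-1]
si=snap('side'); b=si['image'][180:280,290:420,::-1]
cv2.imwrite('pics/fin.png',np.hstack([cv2.resize(a,(400,400),interpolation=2),cv2.resize(b,(400,400),interpolation=2)]))
E
```

```text
6541 [[-32.5, -26.6, 15.7], [5.1, 0.8, 30.6], [41.7, 24.7, 33.1]]
plane [-1.05353984e-02 -9.92804376e-04  3.07515483e+01] ((-3.9490890502929688, 0.15160751342773438), (91.52896118164062, 66.64689636230469), 0.2923046350479126)
```

View pics/fin.png

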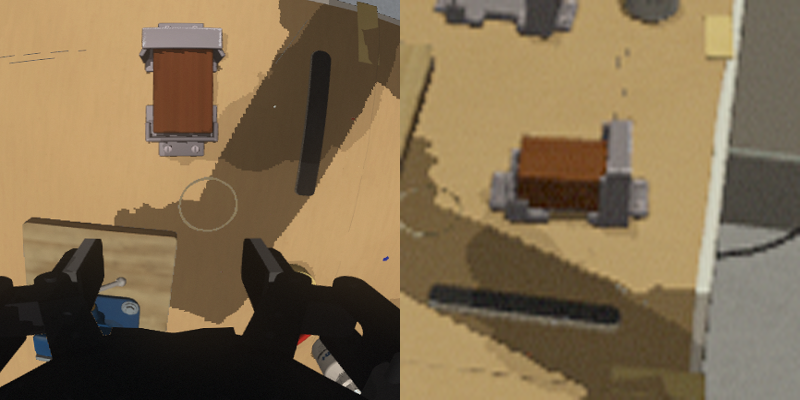

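The pile (left panel, (183,93)) lies flat behind the sill and under the lip. Its top is at 30.7 mm, level to 0.6°. The robot is clear.

```bash
python3 -c "
from plant import *
print(finish_job())"
```

```text
the job is handed in; nothing more can be done
None
```

The pile of three bases is lying flat and fully down in the left-hand holder, its near end under the lip and its far end behind the sill; I touched nothing else, and the job is handed in, with about 13 of the 45 s used.

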